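# Clip the tag ring into the snap hook and tug-test it

## Robot

A 6-joint arm with a two-finger parallel gripper is mounted at the origin on a cart in front of the work surface, level with it; the furniture and walls round the work are solid. World frame = base frame: x ahead of the robot, y to its left, z up, the work surface at z = 0. Lengths are in m, angles in rad, forces in N, time in s.
With the tool pointing down it reaches from about 0.275 to 0.725 m from the base axis. Payload 5.6 kg.
Tool frame: the origin (TCP) lies on the front face of the gripper's body, between the roots of the fingers; the fingertips stand 73 mm ahead of it and the grasp point (between the pads) lies ctrl.tcp_to_grasp ahead of it (ctrl.tcp_to_grasp is the distance from the TCP to the grasp point, in m); z points along the fingers, y is the line along which they close (so a half turn about z gives the same grasp; the last joint's range is limited). The gripper opens to 85 mm and grips with 20 to 120 N. Pads are 22 mm wide; open, the fingers measure 114 mm over their backs; the gripper's body (76 mm by 85 mm) begins 54 mm behind the grasp point. The pads swing forward as they close: fully open they stand 13 mm farther back than shut.
Start: joints at [-0.851, 0.255, 0.108, 0, -1.424, -0.285], TCP at [0.232, -0.499, 0.304] pointing down, gripper open.
Joint ranges: [-2.95, 2.95], [-1.21, 1.97], [-1.09, 1.5], [-2.87, 1.71], [-2.94, -0.07], [-3.05, 3.05]. Speed limits (rad/s): [2.57, 2.57, 3.14, 3.14, 3.14, 3.14].

## Interface

Orientations are given as a rotation vector (axis times angle).
In Python, from rig import ctrl gives the robot as it stands. The module is installed in compiled form; this text tells all that it offers.
- The arm moves only by the tool step_arm, never from a script. Its argument "series" is a list of rows, each a list of 6 numbers: the shift along the world's x, y, z as a fraction of full scale, then the turn, a rotation vector about the world's x, y, z as a fraction of full scale. In form: [[dx, dy, dz, wx, wy, wz], ...]. A call has 1 to 5 rows; each row shifts and turns the commanded pose from where the row before left it; what a row does not reach is not made up. Full scale, the value 1, is 400 mm for a shift and 1.5 rad for a turn. A row lasts 1/12 s, in which the tool goes at most 41.7 mm and 7.16 degrees, less where a joint would pass 70% of its speed; a pose out of reach is approached as far as the arm can. A call with a number of a shift or a turn outside -1 to 1 is refused whole. A call with a gripper value outside its range is refused whole. "grip" is the opening, from 0 (shut) to 1 (fully open), set as the call begins (left out, the last holds). The fingers move at their own pace and stop on an object; "newtons" is the grip in N (left out, the last holds). Time passes only in rows, so rows that do not move let the fingers close. It gives the time, the measured TCP pose, the force, the opening and the grip force at its end, in the units of the state.
- ctrl.state(): the state, without advancing time (a new reading comes with each control period).
- ctrl.snapshot(name): name is "scene" or "side" or "wrist"; returns the picture (420x560x3 uint8, red, green, blue); there is no depth.
- ctrl.camera_info(name): a dict with "camera_matrix" (3x3 intrinsics, pixels), "k1" (the pictures are not rectified: a ray, as slopes to the right and down, at radius r is drawn at 1 + k1 r^2 times it, then the intrinsics apply), "cam_to_world" (4x4, takes a point from camera to world coordinates). Camera axes: x right, y up, looking along -z (the intrinsics and any distortion apply to the point x, -y, -z); pixel columns grow to the right and rows downward; lengths in m; the calibration is good to about 2 mm. A picture is of the moment at which its call begins: read the wrist's pose just before it. camera_info takes no time and is no camera call; for the wrist camera it gives the pose at the moment of the call.
- ctrl.finish_job(): hands the job in; it is judged then, once.
The state is a dict: "t": time; "q": joint angles; "qvel": joint speeds; "effort": joint torques, N m; "ee_pos": TCP position; "eef_rot": TCP orientation; "wrist_force": force on the tool from outside, world axes, zero at the start; "wrist_torque": the same for the moment, N m; "grip_width": opening from 0.0 (shut) to 1.0 (fully open); "grasp_force": force on a finger pad.
Only numpy, scipy, OpenCV 4.12 (cv2) and the standard library are available. Lean on these libraries where they do the work, as an engineer would, in place of code of your own. Each camera call takes 0.05 s, during which the arm holds its last target. There are 200 camera calls.

## Task

Pick up the steel ring by its orange tag and press it down over the nose of the snap hook on the stand, so that the ring pushes the sprung brass gate inward, passes it and the gate snaps shut above it. Then give the ring a light upward tug against the shut gate, about 10 N for half a second, to make sure that it is caught, and let it go, hanging in the hook. Be gentle with the hook (never more than 20 N on it) and leave the other things on the table where they are.

Things in the scene. Friction and masses are not known exactly. Their poses are not given: they have to be found in the camera images.
- tag_grip (a point): grip point in the orange plastic tag of the tag ring (60 g): a plate 26 (x) x 10 (y) x 44 (z) mm that stands upright on the table, joined to a flat-lying steel ring on its +x side. The point lies on the tag's mid-plane, 28 mm above its underside and 16 mm below its top. x: level, from the tag towards the ring; y: across the tag's 10 mm thickness (close the fingers along y); z: up.
- ring_eye (a point): centre of the ring's hole, 32 mm from tag_grip along x and 24.5 mm lower. The ring lies in its x-y plane: round wire 7 mm thick, hole 27 mm, outside 41 mm. Same axes as tag_grip.
- ring_far (a point): centre of the wire at the side of the ring farthest from the tag, 17 mm from ring_eye along x. This is the stretch of wire that has to go past the gate. Same axes.
- stand: fixed stand with a steel snap hook; origin at the centre of its round foot (90 mm across) on the table, z up. The hook is a U-shaped bar, 10 mm thick, in the x-z plane, open to the top: the free leg (nose) at x = -20 mm, the spine leg at x = +20 mm, 30 mm clear between them, floor of the U 67 mm above the table, nominally.
- nose_nominal (a point): rounded top of the nose, an upright round bar 10 mm thick, at its nominal height of 136 mm; axes as the stand. The hook's post is clamped up to 12 mm higher or lower than nominal, shifting nose, gate and U together; this is not measured and must be felt or seen. The ring has to end round the nose: far side inside the U under the gate, tag outside to -x; tug in the nose half of the U.
- gate_nominal (a point): middle of the shut gate's axis at its nominal height of 120 mm (true height: up to 12 mm off, with the nose); fixed to the stand, with its axes, and does not move with the gate. The gate is a round brass bar 9 mm thick along x that bridges the top of the U: hinged on the spine 15 mm to +x of this point, its free end meets the nose.
- gate (a joint): angle of the sprung gate in rad: 0 shut, growing as its free end is pressed down and inward, to 1.3; it does not open upward. About 3 N on its free end starts to open it, 4 N passes it (more nearer the hinge). Wire that slides down the nose's inner face passes the free end at about 0.7 rad, some 27 to 32 mm below first touch; farther from the nose it must go deeper.
- glue_stick: bystander, to be left alone: glue stick standing upright, orange and white, 27 mm diameter, 97 mm tall; origin at the centre of its underside
- soap_pack_25: bystander, to be left alone: wrapped bar of soap lying flat, 113 x 99 x 26 mm; origin at the centre of its underside
- card_bundle_4: bystander, to be left alone: bundle of white paper blanks, 134 x 73 x 22 mm; origin at the centre of its underside
- offcut_bowl: bystander, to be left alone: small steel bowl, 121 mm across, 37 mm high; origin at the centre of its underside
- soap_pack_24: bystander, to be left alone: wrapped bar of soap standing on its long edge, 81 x 27 x 68 mm; origin at the centre of its underside
- tape_roll_0: bystander, to be left alone: roll of packing tape lying flat, 108 mm across, 48 mm high; origin at the centre of its underside

How it is judged:
By the outcome, as a careful person would: the job done as asked, in the order asked, and still so for the second after the job is handed in, with the robot touching nothing.
It also fails if it takes over 59 s, if anything falls off the work surface, if the arm or the gripper's body presses on something with over 40 N, if the wrist force passes 120 N, or if a joint passes its speed limit or range.

## Working session

There is one attempt and no reset: what is moved stays moved. The work goes in short steps, Python scripts to look and compute and a tool call to move; the robot and the scene stay as the last step left them, time stands still between calls to the robot, and variables do not carry over. Pictures are saved under pics/ and viewed, at most 10 in all, crops included, and the job is handed in when it is done.

Besides the shell and the picture viewer there is one more tool, called in YAML: its name, and indented under it one key for each argument. step_arm: Moves the arm, as the interface text tells. Shift numbers are shares of 400 mm and turn numbers shares of 1.5 rad, none past 1 either way. Its arguments: {"type":"object","properties":{"series":{"type":"array"},"grip":{"type":"number"},"newtons":{"type":"number"}},"required":["series"]}

```bash
mkdir -p pics; cat > h.py <<'E'
import numpy as np, cv2
from rig import ctrl
def snap(n):
    ci=ctrl.camera_info(n); im=np.array(ctrl.snapshot(n)); return im,ci
def ray(ci,u,v):
    K=np.array(ci["camera_matrix"]);T=np.array(ci["cam_to_world"])
    d=np.array([(u-K[0,2])/K[0,0],(v-K[1,2])/K[1,1]]);s=d.copy()
    for _ in range(20): s=d/(1+ci["k1"]*(s@s))
    r=T[:3,:3]@np.array([s[0],-s[1],-1]); return T[:3,3],r/np.linalg.norm(r)
def onz(ci,u,v,z):
    o,r=ray(ci,u,v); return o+r*(z-o[2])/r[2]
def proj(ci,P):
    K=np.array(ci["camera_matrix"]);T=np.array(ci["cam_to_world"])
    p=T[:3,:3].T@(np.array(P)-T[:3,3]); s=np.array([p[0],-p[1]])/-p[2]; s=s*(1+ci["k1"]*(s@s))
    return K[0,0]*s[0]+K[0,2],K[1,1]*s[1]+K[1,2]
def tri(rs):
    A=np.zeros((3,3));b=np.zeros(3)
    for o,r in rs:
        M=np.eye(3)-np.outer(r,r);A+=M;b+=M@o
    return np.linalg.solve(A,b)
E
python3 - <<'E'
from h import *
import pickle
d={}
for n in("scene","side"):
    im,ci=snap(n);d[n]=(im,ci);cv2.imwrite(f"pics/{n}0.png",im[...,::-1]);print(n,np.round(ci["cam_to_world"],3).tolist(),np.round(ci["camera_matrix"],1).tolist(),ci["k1"])
pickle.dump(d,open("d0.pkl","wb"))
s=ctrl.state();print(s,ctrl.tcp_to_grasp)
E
```

```text
scene [[-0.491, 0.471, -0.733, -0.325], [-0.871, -0.264, 0.414, 0.538], [0.001, 0.842, 0.54, 0.783], [0.0, 0.0, 0.0, 1.0]] [[508.3, 0.0, 275.8], [0.0, 508.3, 213.8], [0.0, 0.0, 1.0]] -0.13591648857077346
side [[-0.916, 0.211, -0.341, 0.204], [-0.401, -0.482, 0.779, 0.892], [-0.0, 0.851, 0.526, 0.682], [0.0, 0.0, 0.0, 1.0]] [[518.7, 0.0, 279.4], [0.0, 518.7, 200.7], [0.0, 0.0, 1.0]] -0.09793846302942194
{'t': 0.1, 'q': array([-8.51398300e-01,  2.55710500e-01,  1.07121981e-01, -3.82810123e-04,
       -1.42393295e+00, -2.84554447e-01]), 'qvel': array([-0.00012488, -0.00166818,  0.00269806,  0.00183503,  0.00057883,
       -0.00096195]), 'effort': array([-3.10407064e-03, -3.87603629e+01,  2.38475043e+01,  5.37799492e+00,
       -3.75567499e-03, -1.13555731e-05]), 'ee_pos': array([ 0.23158013, -0.49851203,  0.30307545]), 'eef_rot': array([ 6.77487739e-01, -3.06716123e+00, -2.66129861e-03]), 'wrist_force': array([-0.87462873,  0.26816911, -0.76305749]), 'wrist_torque': array([-0.00289233, -0.00228952, -0.03173176]), 'grasp_force': 0.0, 'grip_width': 0.9973283157492084} 0.0539
```

View pics/scene0.png

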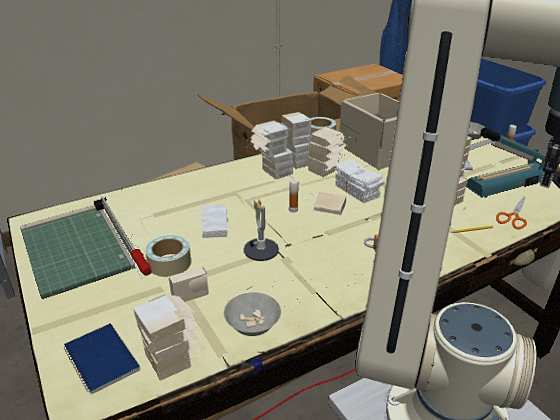

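View pics/side0.png

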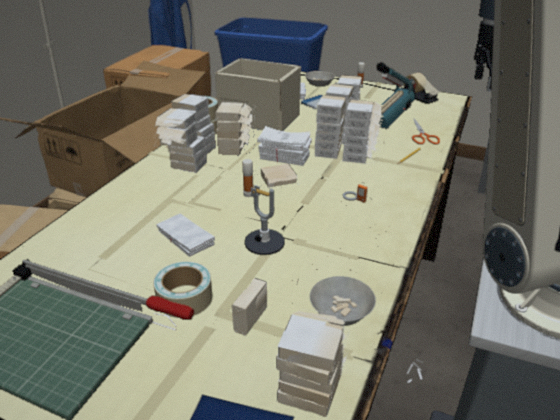

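The scene picture shows the stand's foot near (262,248), with the ring at (372,240) half hidden by the arm. The side picture shows the foot at (265,241), the hook's U around (262,203), the ring at (349,196) and the tag at (362,192).

```bash
python3 - <<'E'
from h import *
import pickle
d=pickle.load(open("d0.pkl","rb"))
sc,cs=d["scene"];si,cd=d["side"]
print("foot",onz(cs,262,248,.005),onz(cd,265,241,.005))
print("tag",onz(cd,362,199,0.0),"ring",onz(cd,349,196,.0035),onz(cs,371,241,.0035))
for n,(u,v) in dict(glue=(248,193),flatsoap=(280,175),card=(185,234),bowl=(342,305),soap24=(250,318),tape=(183,300)).items(): print(n,onz(cd,u,v,0).round(3))
a=cv2.resize(si[170:260,225:305],None,fx=6,fy=6,interpolation=cv2.INTER_CUBIC)
b=cv2.resize(sc[185:270,230:295],None,fx=6,fy=6,interpolation=cv2.INTER_CUBIC)
c=np.zeros((540,870,3),np.uint8);c[:540,:480]=a;c[:510,480:870]=b
cv2.imwrite("pics/hook.png",cv2.resize(c,(798,495))[...,::-1])
E
```

```text
foot [0.60579602 0.05268472 0.005     ] [0.60434649 0.05620096 0.005     ]
tag [ 0.45884244 -0.20961666  0.        ] ring [ 0.49179316 -0.20479684  0.0035    ] [ 0.49379237 -0.21254908  0.0035    ]
glue [ 0.735 -0.121  0.   ]
flatsoap [ 0.698 -0.241  0.   ]
card [0.785 0.099 0.   ]
bowl [0.387 0.178 0.   ]
soap24 [0.531 0.278 0.   ]
tape [0.67  0.287 0.   ]
```

View pics/hook.png

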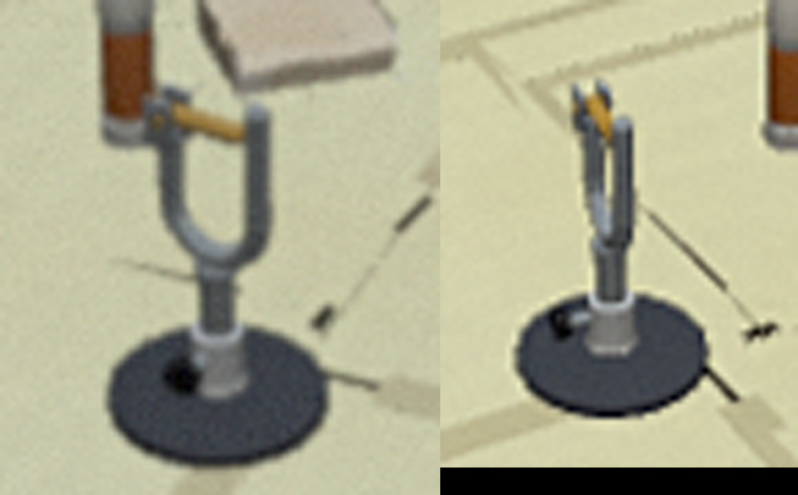

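The hook is clear in both crops. The nose top is at about (272,189) in the side picture and (263,207) in the scene picture, and the gate runs to the spine, away from the robot (roughly +x).

```bash
python3 - <<'E'
from h import *
import pickle
d=pickle.load(open("d0.pkl","rb"))
sc,cs=d["scene"];si,cd=d["side"]
S=lambda x,y:ray(cd,225+x/5.503-.4,170+y/5.5-.4)
C=lambda x,y:ray(cs,230+(x-440.3)/5.503-.4,185+y/5.5-.4)
for n,a,b in [("nosetop",(258,105),(622,118)),("nose hemi ctr",(258,117),(622,131)),("U bottom outer",(220,262),(622,248)),("collar top",(217,330),(612,300)),("foot",(219,392),(612,352)),("gate mid",(210,118),(599,110)),("spine U bend",(172,205),(600,215))]:
    print(n,tri([S(*a),C(*b)]).round(4))
ci=ctrl.camera_info("wrist");s=ctrl.state()
from scipy.spatial.transform import Rotation as R
T=np.array(ci["cam_to_world"]);r=R.from_rotvec(s["eef_rot"]).as_matrix()
print("cam in tool",(r.T@(T[:3,3]-s["ee_pos"])).round(4),(r.T@T[:3,:3]).round(3).tolist(),np.round(ci["camera_matrix"],1).tolist(),r.round(3).tolist())
E
```

```text
nosetop [0.5859 0.0595 0.1446]
nose hemi ctr [0.5857 0.0596 0.1388]
U bottom outer [0.6075 0.0489 0.0612]
collar top [0.6066 0.0552 0.0339]
foot [0.6058 0.0561 0.0046]
gate mid [0.6055 0.0607 0.1368]
spine U bend [0.626  0.0495 0.0762]
cam in tool [ 0.0748  0.0009 -0.0696] [[-0.001, 0.955, 0.296], [1.0, 0.0, 0.001], [0.001, 0.296, -0.955]] [[331.5, 0.0, 276.3], [0.0, 331.5, 206.0], [0.0, 0.0, 1.0]] [[-0.907, -0.421, -0.001], [-0.421, 0.907, 0.002], [0.0, 0.002, -1.0]]
```

step_arm:
  series:
    - [0.07, 0.08, 0, 0, 0, -0.08]
    - [0.07, 0.08, 0, 0, 0, -0.08]
    - [0.07, 0.08, 0, 0, 0, -0.08]
    - [0.07, 0.08, 0, 0, 0, -0.05]
    - [0.06, 0.08, 0, 0, 0, 0]

```text
t: 0.52
ee_pos: [0.3591, -0.3487, 0.3034]
eef_rot: [0.045, -3.141, -0.001]
wrist_force: [1.5, 0.1, 0.8]
grip_width: 0.997
grasp_force: 0.0
```

step_arm:
  series:
    - [0.06, 0.08, 0, 0, 0, 0]
    - [0.06, 0.08, 0, 0, 0, 0]
    - [0.02, 0.06, 0, 0, 0, 0]
    - [0, 0, 0, 0, 0, 0]
    - [0, 0, 0, 0, 0, 0]

```text
t: 0.93
ee_pos: [0.4146, -0.2611, 0.3036]
eef_rot: [0.057, -3.14, -0.001]
wrist_force: [-0.6, -0.2, -0.3]
grip_width: 0.997
grasp_force: 0.0
```

```bash
python3 - <<'E'
from h import *
import pickle
im,ci=snap("wrist");pickle.dump((im,ci),open("w1.pkl","wb"));cv2.imwrite("pics/w1.png",im[...,::-1])
print(proj(ci,(.459,-.21,.0)),proj(ci,(.492,-.21,.0)),proj(ci,(.586,.059,.144)))
E
```

```text
(np.float64(317.2161354272964), np.float64(210.64295401018103)) (np.float64(315.25833354243673), np.float64(236.49522949890945)) (np.float64(629.2065626858525), np.float64(407.4059063974265))
```

View pics/w1.png

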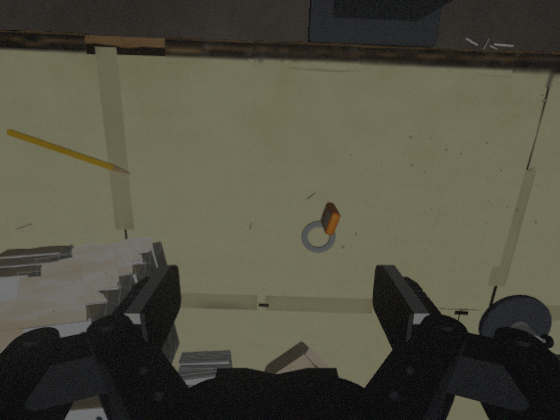

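The wrist picture shows the tag's bright top near (334,218), its dark side at (327,213) and the ring centre near (318,236). The stand's foot is at the right, near (515,315).

```bash
cat >> h.py <<'E'
def tagring(im,ci,near=(.48,-.21),rad=90,zt=.044):
    u0,v0=map(int,proj(ci,(*near,.01)));x0=max(u0-rad,0);y0=max(v0-rad,0)
    c=im[y0:v0+rad,x0:u0+rad];hsv=cv2.cvtColor(c,cv2.COLOR_RGB2HSV)
    o=cv2.inRange(hsv,(3,150,120),(16,255,255))
    n,l,st,ce=cv2.connectedComponentsWithStats(o);k=1+np.argmax(st[1:,4])
    r=cv2.minAreaRect(np.argwhere(l==k)[:,::-1].astype(np.float32))
    box=cv2.boxPoints(r)+[x0,y0];W=np.array([onz(ci,*p,zt)for p in box])
    ctr=onz(ci,r[0][0]+x0,r[0][1]+y0,zt)
    g=cv2.inRange(hsv,(0,0,60),(179,60,200))
    n,l,st,ce=cv2.connectedComponentsWithStats(g)
    info=[(st[i].tolist(),(ce[i]+[x0,y0]).round(1).tolist()) for i in range(1,n) if st[i,4]>60]
    return r,ctr,W,info
E
python3 - <<'E'
from h import *
import pickle
im,ci=pickle.load(open("w1.pkl","rb"))
r,c,W,info=tagring(im,ci);print(r,c.round(4),W.round(4).tolist(),info)
for u,v in[(318.5,236.5)]:print(onz(ci,u,v,.0035))
E
```

```text
((109.0, 80.0), (0.0, 0.0), 0.0) [ 0.4546 -0.1967  0.044 ] [[0.4546, -0.1967, 0.044], [0.4546, -0.1967, 0.044], [0.4546, -0.1967, 0.044], [0.4546, -0.1967, 0.044]] [([0, 0, 180, 180, 27717], [311.4, 221.6])]
[ 0.49043675 -0.20659987  0.0035    ]
```

step_arm:
  series:
    - [0.04, 0.04, -0.08, 0, 0, 0]
    - [0.04, 0.04, -0.08, 0, 0, 0]
    - [0.04, 0.04, -0.08, 0, 0, 0]
    - [0, 0, 0, 0, 0, 0]

```text
t: 1.32
ee_pos: [0.4605, -0.2125, 0.2011]
eef_rot: [0.05, -3.131, -0.007]
wrist_force: [-1.1, 0.4, -1.9]
grip_width: 1.0
grasp_force: 0.0
```

```bash
python3 - <<'E'
from h import *
import pickle
im,ci=snap("wrist");pickle.dump((im,ci),open("w2.pkl","wb"))
u,v=map(int,proj(ci,(.475,-.207,.01)));x0=max(u-60,0);y0=max(v-45,0);print(x0,y0,ctrl.state()["ee_pos"])
c=cv2.resize(im[y0:y0+90,x0:x0+120],None,fx=6,fy=6,interpolation=cv2.INTER_CUBIC);cv2.imwrite("pics/w2.png",c[...,::-1])
h=cv2.cvtColor(im,cv2.COLOR_RGB2HSV);o=(h[...,1]>150)&(h[...,0]<20)
o[:y0]=0;o[y0+90:]=0;o[:,:x0]=0;o[:,x0+120:]=0
p=np.argwhere(o);print(len(p),p.mean(0),h[o].mean(0),np.percentile(h[o][:,2],[5,25,50,75,95]))
E
```

```text
220 173 [ 0.46081383 -0.21395244  0.2042281 ]
439 [210.96355353 292.89749431] [ 14.46924829 190.46469248 104.66970387] [ 55. 104. 112. 115. 117.]
```

View pics/w2.png

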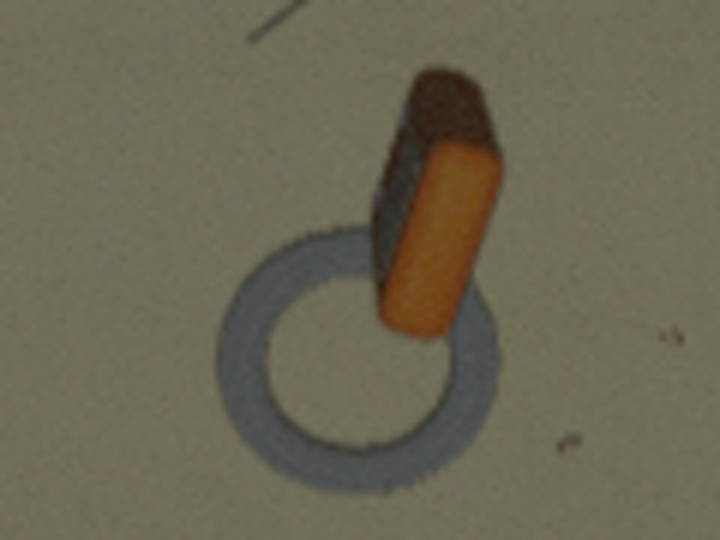

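The close view shows the tag's top face with corners near crop (428,143), (502,155), (450,338) and (380,320). The ring's outer circle is centred near crop (358,360); crop scale is 6 with its origin at pixel (220,173).

```bash
python3 - <<'E'
from h import *
import pickle
im,ci=pickle.load(open("w2.pkl","rb"))
h=cv2.cvtColor(im,cv2.COLOR_RGB2HSV);o=((h[...,1]>150)&(h[...,0]<20)&(h[...,2]>85)).astype(np.uint8)
o[:173]=0;o[263:]=0;o[:,:220]=0;o[:,340:]=0
p=np.argwhere(o)[:,::-1].astype(np.float32);r=cv2.minAreaRect(p);print(len(p),r)
for z in(.044,):
    W=np.array([onz(ci,*q,z) for q in p]);m=W.mean(0);w,v=np.linalg.eigh(np.cov((W-m)[:,:2].T));a=v[:,1]*np.sign(v[0,1]);print("top",m.round(4),"yaw",np.degrees(np.arctan2(a[1],a[0])),np.sqrt(12*w))
e=onz(ci,220+358/6-.4,173+360/6-.4,.0035);print("eye",e.round(4),e-m,np.degrees(np.arctan2(e[1]-m[1],e[0]-m[0])),np.hypot(*(e-m)[:2]))
# height check of tag top by two views (w1, side)
im1,c1=pickle.load(open("w1.pkl","rb"));d=pickle.load(open("d0.pkl","rb"))
print("tri top",tri([ray(ci,*p.mean(0)),ray(d["side"][1],362.5,184.5)]).round(4))
s=ctrl.state();from scipy.spatial.transform import Rotation as R
y=R.from_rotvec(s["eef_rot"]).as_matrix();print("tool y deg",np.degrees(np.arctan2(y[1,1],y[0,1])),"tilt",y[:,2],s["ee_pos"],s["eef_rot"])
E
```

```text
383 ((293.1000061035156, 212.6999969482422), (12.016654968261719, 32.25522994995117), 18.434947967529297)
top [ 0.4588 -0.1988  0.044 ] yaw -15.375235145848974 [0.00866486 0.02378463]
eye [ 0.4901 -0.2071  0.0035] [ 0.03137205 -0.00829255 -0.0405    ] -14.806309864030121 0.03244952431056562
tri top [ 0.4581 -0.199   0.0477]
tool y deg 91.89409354808969 tilt [-0.00758373  0.00180568 -0.99996961] [ 0.46081383 -0.21395244  0.2042281 ] [ 5.18125330e-02 -3.13360995e+00 -3.02565433e-03]
```

step_arm:
  series:
    - [0, 0.02, -0.03, 0, 0, -0.07]
    - [0, 0.018, -0.03, 0, 0, -0.07]
    - [0, 0, -0.03, 0, 0, -0.058]
    - [0, 0, 0, 0, 0, 0]
    - [0, 0, 0, 0, 0, 0]

```text
t: 1.78
ee_pos: [0.462, -0.2003, 0.1727]
eef_rot: [0.411, 3.114, -0.001]
wrist_force: [0.9, 0.1, -0.1]
grip_width: 0.998
grasp_force: 0.0
```

```bash
cat > st.py <<'E'
from h import *
from scipy.spatial.transform import Rotation as R
s=ctrl.state();M=R.from_rotvec(s["eef_rot"]).as_matrix()
print(s["t"],"pos",s["ee_pos"].round(4),"ydeg",np.degrees(np.arctan2(M[1,1],M[0,1])).round(2),"z",M[:,2].round(4),"F",s["wrist_force"].round(1),s["grip_width"],s["grasp_force"], "grasp",(s["ee_pos"]+M[:,2]*.0539).round(4))
E
python3 st.py
```

```text
1.7833 pos [ 0.462  -0.2003  0.1727] ydeg 74.97 z [ 2.e-04 -7.e-04 -1.e+00] F [ 0.9  0.1 -0.1] 0.9975550703310051 0.0 grasp [ 0.462  -0.2004  0.1188]
```

step_arm:
  series:
    - [-0.004, 0.002, -0.06, 0, 0, 0]
    - [-0.004, 0.002, -0.07, 0, 0, 0]
    - [0, 0, -0.06, 0, 0, 0]
    - [0, 0, -0.03, 0, 0, 0]
    - [0, 0, 0, 0, 0, 0]

```text
t: 2.2
ee_pos: [0.4579, -0.1981, 0.0826]
eef_rot: [-0.411, -3.111, 0.0]
wrist_force: [-0.2, 0.9, -0.6]
grip_width: 1.0
grasp_force: 0.0
```

step_arm:
  series:
    - [0, 0, 0, 0, 0, 0]

```text
t: 2.28
ee_pos: [0.4596, -0.1983, 0.085]
eef_rot: [0.411, 3.114, -0.001]
wrist_force: [-0.2, 0.5, 1.6]
grip_width: 0.997
grasp_force: 0.0
```

```bash
python3 st.py
```

```text
2.2833 pos [ 0.4596 -0.1983  0.085 ] ydeg 74.97 z [ 8.e-04 -8.e-04 -1.e+00] F [-0.2  0.5  1.6] 0.9966014607678348 0.0 grasp [ 0.4596 -0.1984  0.0311]
```

step_arm:
  series:
    - [0, 0, -0.005, 0, 0, 0]
    - [0, 0, 0, 0, 0, 0]
    - [0, 0, 0, 0, 0, 0]
    - [0, 0, 0, 0, 0, 0]
    - [0, 0, 0, 0, 0, 0]
  grip: 0
  newtons: 100

```text
t: 2.7
ee_pos: [0.4593, -0.1975, 0.0825]
eef_rot: [0.413, 3.113, -0.0]
wrist_force: [-0.0, 0.1, 0.1]
grip_width: 0.301
grasp_force: 0.0
```

step_arm:
  series:
    - [0, 0, 0, 0, 0, 0]
    - [0, 0, 0, 0, 0, 0]
    - [0, 0, 0, 0, 0, 0]
    - [0, 0, 0, 0, 0, 0]
    - [0, 0, 0, 0, 0, 0]

```text
t: 3.12
ee_pos: [0.4593, -0.1976, 0.0824]
eef_rot: [0.413, 3.114, -0.0]
wrist_force: [-0.9, 0.3, 5.7]
grip_width: 0.103
grasp_force: 97.7
```

```bash
python3 st.py
```

```text
3.1167 pos [ 0.4593 -0.1976  0.0824] ydeg 74.91 z [ 7.e-04 -3.e-04 -1.e+00] F [-0.9  0.3  5.7] 0.10255072556293253 97.7225124835968 grasp [ 0.4593 -0.1976  0.0285]
```

step_arm:
  series:
    - [0, 0, 0.06, 0, 0, 0]
    - [0, 0, 0.09, 0, 0, 0]
    - [0, 0, 0.1, 0, 0, 0]
    - [0, 0, 0.1, 0, 0, 0]
    - [0, 0.03, 0.1, 0, 0, 0]

```text
t: 3.53
ee_pos: [0.4584, -0.1863, 0.2633]
eef_rot: [-0.415, -3.113, 0.0]
wrist_force: [1.3, -0.1, -0.6]
grip_width: 0.105
grasp_force: 97.4
```

step_arm:
  series:
    - [0.03, 0.08, 0.08, 0, 0, 0]
    - [0.03, 0.09, 0.04, 0, 0, 0]
    - [0.04, 0.09, 0, 0, 0, 0]
    - [0.04, 0.09, 0, 0, 0, 0]
    - [0.04, 0.09, 0, 0, 0, 0]

```text
t: 3.95
ee_pos: [0.5299, -0.0112, 0.3064]
eef_rot: [0.413, 3.114, 0.001]
wrist_force: [0.5, -1.2, -1.6]
grip_width: 0.101
grasp_force: 97.4
```

step_arm:
  series:
    - [0.03, 0.09, 0, 0, 0, 0]
    - [0.01, 0.07, 0, 0, 0, 0]
    - [0, 0.03, 0, 0, 0, 0]
    - [0, 0, 0, 0, 0, 0]
    - [0, 0, 0, 0, 0, 0]

```text
t: 4.37
ee_pos: [0.5455, 0.0632, 0.3058]
eef_rot: [-0.411, -3.113, 0.001]
wrist_force: [0.1, -1.5, -1.4]
grip_width: 0.099
grasp_force: 97.5
```

```bash
python3 st.py; python3 - <<'E'
from h import *
import pickle
im,ci=snap("wrist");pickle.dump((im,ci),open("w3.pkl","wb"))
cv2.imwrite("pics/w3.png",cv2.resize(im[:,:,::-1],(800,600),interpolation=cv2.INTER_CUBIC))
E
```

```text
4.3667 pos [0.5455 0.0632 0.3058] ydeg 74.96 z [-1.2e-03 -4.0e-04 -1.0e+00] F [ 0.1 -1.5 -1.4] 0.09943023025001431 97.51105427742004 grasp [0.5454 0.0632 0.2519]
```

View pics/w3.png

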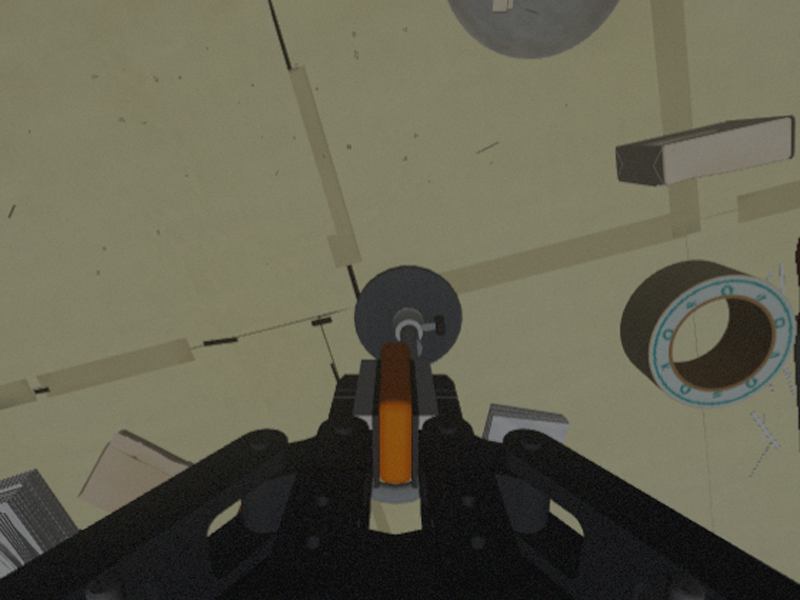

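The tag hides the hook in this view; only the foot shows, near (408,315) of the 800x600 picture. I'll move +x so the hook clears the tag, and look from two places.

step_arm:
  series:
    - [0.08, 0.05, 0, 0, 0, 0]
    - [0.07, 0.05, 0, 0, 0, 0]
    - [0, 0, 0, 0, 0, 0]
    - [0, 0, 0, 0, 0, 0]

```text
t: 4.75
ee_pos: [0.6064, 0.1023, 0.3047]
eef_rot: [-0.415, -3.112, 0.002]
wrist_force: [-0.5, -0.8, -1.5]
grip_width: 0.102
grasp_force: 97.7
```

```bash
python3 st.py; python3 - <<'E'
from h import *
import pickle
im,ci=snap("wrist");pickle.dump((im,ci),open("w4.pkl","wb"))
E
```

```text
4.75 pos [0.6064 0.1023 0.3047] ydeg 74.82 z [-2.4e-03 -9.0e-04 -1.0e+00] F [-0.5 -0.8 -1.5] 0.10170300464182774 97.69046902656555 grasp [0.6063 0.1022 0.2508]
```

step_arm:
  series:
    - [0, -0.09, 0, 0, 0, 0]
    - [0, -0.1, 0, 0, 0, 0]
    - [0, 0, 0, 0, 0, 0]
    - [0, 0, 0, 0, 0, 0]

```text
t: 5.13
ee_pos: [0.6048, 0.0237, 0.3076]
eef_rot: [0.42, 3.112, 0.0]
wrist_force: [-0.1, 0.7, -0.7]
grip_width: 0.104
grasp_force: 97.7
```

```bash
python3 st.py; python3 - <<'E'
from h import *
import pickle
im,ci=snap("wrist");pickle.dump((im,ci),open("w5.pkl","wb"))
o=[]
for f in("w4","w5"):
    im,ci=pickle.load(open(f+".pkl","rb"));u,v=proj(ci,(.6,.057,.12));x0=int(u)-40;y0=int(v)-60;print(f,x0,y0)
    c=np.zeros((120,80,3),np.uint8);q=im[y0:y0+120,x0:x0+80];c[:q.shape[0],:q.shape[1]]=q
    o.append(cv2.resize(c,None,fx=5,fy=5,interpolation=cv2.INTER_CUBIC))
cv2.imwrite("pics/w45.png",cv2.convertScaleAbs(np.hstack(o)[...,::-1],alpha=1.6))
E
```

```text
5.1333 pos [0.6048 0.0237 0.3076] ydeg 74.64 z [ 1.6e-03  1.0e-04 -1.0e+00] F [-0.1  0.7 -0.7] 0.10370336915108179 97.68958926200867 grasp [0.6049 0.0237 0.2537]
w4 178 149
w5 273 124
```

View pics/w45.png

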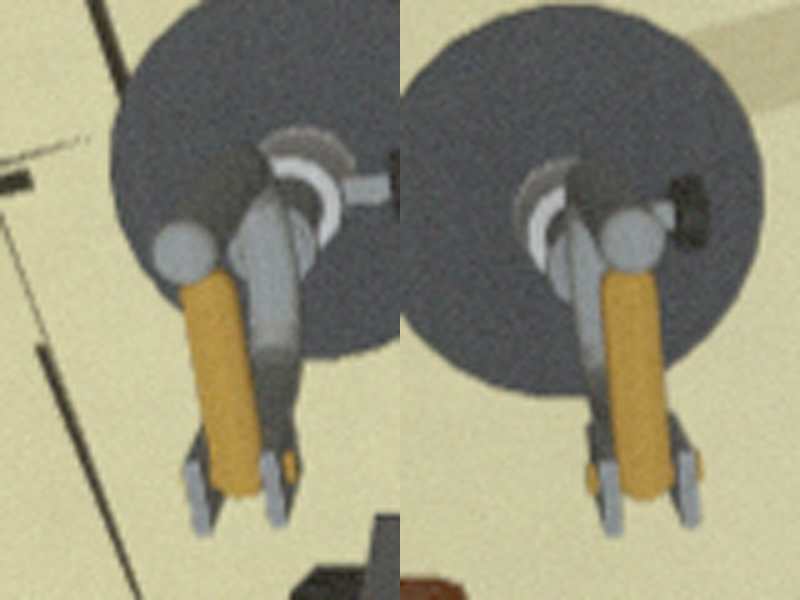

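Both views show the hook clearly. The nose disc is at (184,252) in the left half and (632,239) in the right half. The gate runs from just below it to its hinge near (238,480) and (643,480).

```bash
python3 - <<'E'
from h import *
import pickle
_,a=pickle.load(open("w4.pkl","rb"));_,b=pickle.load(open("w5.pkl","rb"));d=pickle.load(open("d0.pkl","rb"))
A=lambda x,y:ray(a,178+x/5-.4,149+y/5-.4)
B=lambda x,y:ray(b,273+(x-400)/5-.4,124+y/5-.4)
side=ray(d["side"][1],225+258/5.503-.4,170+110/5.5-.4);scn=ray(d["scene"][1],230+(622-440.3)/5.503-.4,185+124/5.5-.4)
n=tri([A(184,252),B(632,239)]);print("nose wrist",n,"all4",tri([A(184,252),B(632,239),side,scn]))
g1=tri([A(209,288),B(630,285)]);g2=tri([A(238,475),B(643,475)]);print(g1,g2,np.degrees(np.arctan2(*(g2-g1)[1::-1])))
f=tri([A(308,200),B(575,200)])
for zz in(.128,):
  for F,p,q in((A,(209,288),(238,475)),(B,(630,285),(643,475))):
    P=[o+r*(zz-o[2])/r[2] for o,r in(F(*p),F(*q))];print(P[0].round(4),P[1].round(4),np.degrees(np.arctan2(*(P[1]-P[0])[1::-1])))
  print([ (o+r*(.142-o[2])/r[2]).round(4) for o,r in (A(184,252),B(632,239),side,scn)])
print("bracket",[(o+r*(.14-o[2])/r[2]).round(4) for o,r in (A(203,497),A(276,490),B(612,497),B(690,490))])
E
```

```text
nose wrist [0.58588686 0.06206149 0.14228777] all4 [0.58520712 0.06142923 0.14314001]
[0.59508153 0.06096877 0.13103784] [0.62546001 0.05591986 0.13164297] -9.436313449844217
[0.5957 0.0602 0.128 ] [0.6269 0.0549 0.128 ] -9.632492454322461
[0.596  0.0612 0.128 ] [0.6267 0.0561 0.128 ] -9.39998319129503
[array([0.586, 0.062, 0.142]), array([0.5859, 0.0621, 0.142 ]), array([0.5864, 0.0584, 0.142 ]), array([0.585, 0.06 , 0.142])]
bracket [array([0.6245, 0.0519, 0.14  ]), array([0.6263, 0.0631, 0.14  ]), array([0.6244, 0.0502, 0.14  ]), array([0.6264, 0.0619, 0.14  ])]
```

step_arm:
  series:
    - [-0.05, 0.04, 0, 0, 0, 0.032]
    - [-0.05, 0.04, -0.04, 0, 0, 0.032]
    - [-0.04, 0.03, -0.06, 0, 0, 0]
    - [0, 0, -0.045, 0, 0, 0]
    - [0, 0, 0, 0, 0, 0]

```text
t: 5.6
ee_pos: [0.5468, 0.0716, 0.2452]
eef_rot: [-0.26, -3.125, 0.002]
wrist_force: [-0.5, -0.3, -0.8]
grip_width: 0.101
grasp_force: 97.7
```

step_arm:
  series:
    - [0, 0, 0, 0, 0, 0]

```text
t: 5.68
ee_pos: [0.5493, 0.0711, 0.2486]
eef_rot: [-0.262, -3.13, 0.001]
wrist_force: [0.6, -0.3, 0.5]
grip_width: 0.104
grasp_force: 97.7
```

```bash
python3 st.py; python3 - <<'E'
from h import *
o=[]
for n in("side","scene"):
    im,ci=snap(n);u,v=proj(ci,(.585,.06,.15));c=im[int(v)-50:int(v)+50,int(u)-40:int(u)+40];o.append(cv2.resize(c,None,fx=5,fy=5,interpolation=cv2.INTER_CUBIC))
cv2.imwrite("pics/pre.png",cv2.convertScaleAbs(np.hstack(o)[...,::-1],alpha=1.3))
E
```

```text
5.6833 pos [0.5493 0.0711 0.2486] ydeg 80.45 z [-6.e-04 -8.e-04 -1.e+00] F [ 0.6 -0.3  0.5] 0.10440398138324741 97.69858717918396 grasp [0.5492 0.071  0.1947]
```

View pics/pre.png

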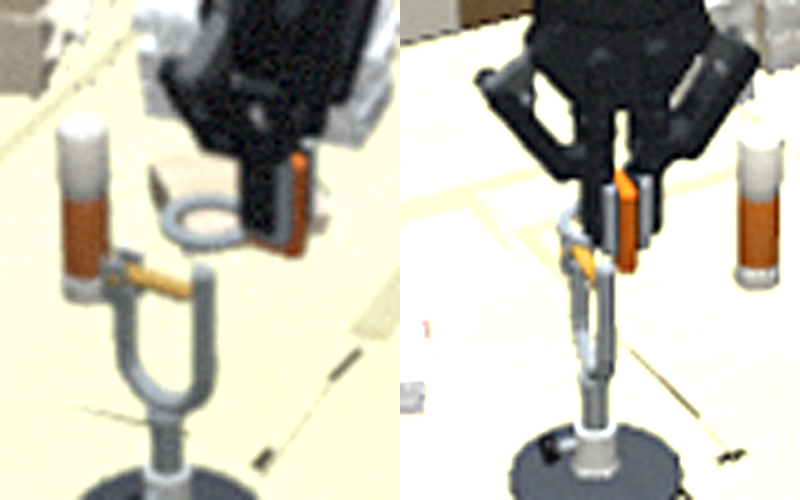

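The ring is held level above the nose (side crop: ring at (205,222), nose top at (203,270)). The measured y is 3 mm high, so I'll correct that while descending.

step_arm:
  series:
    - [0, -0.008, 0, 0, 0, 0]
    - [0, 0, -0.02, 0, 0, 0]
    - [0, 0, -0.02, 0, 0, 0]
    - [0, 0, -0.015, 0, 0, 0]
    - [0, 0, 0, 0, 0, 0]

```text
t: 6.2
ee_pos: [0.5489, 0.0675, 0.2242]
eef_rot: [-0.264, -3.127, 0.002]
wrist_force: [-0.5, 0.2, -1.1]
grip_width: 0.103
grasp_force: 97.7
```

step_arm:
  series:
    - [0, 0, -0.008, 0, 0, 0]
    - [0, 0, 0, 0, 0, 0]
    - [0, 0, -0.008, 0, 0, 0]
    - [0, 0, 0, 0, 0, 0]

```text
t: 6.53
ee_pos: [0.5496, 0.0678, 0.2195]
eef_rot: [-0.263, -3.13, 0.0]
wrist_force: [0.6, -0.5, -0.4]
grip_width: 0.102
grasp_force: 97.7
```

```bash
python3 st.py
```

```text
6.5333 pos [0.5496 0.0678 0.2195] ydeg 80.39 z [-4.e-04  0.e+00 -1.e+00] F [ 0.6 -0.5 -0.4] 0.10159802438574081 97.66888976097107 grasp [0.5496 0.0678 0.1656]
```

step_arm:
  series:
    - [0, 0, -0.007, 0, 0, 0]
    - [0, 0, 0, 0, 0, 0]
    - [0, 0, 0, 0, 0, 0]

```text
t: 6.78
ee_pos: [0.5496, 0.0677, 0.217]
eef_rot: [-0.263, -3.13, 0.0]
wrist_force: [0.7, -0.2, 0.2]
grip_width: 0.107
grasp_force: 97.7
```

step_arm:
  series:
    - [0, 0, -0.007, 0, 0, 0]
    - [0, 0, 0, 0, 0, 0]
    - [0, 0, 0, 0, 0, 0]

```text
t: 7.03
ee_pos: [0.55, 0.0678, 0.2149]
eef_rot: [0.263, 3.129, 0.0]
wrist_force: [-1.9, -0.7, 2.4]
grip_width: 0.102
grasp_force: 98.0
```

step_arm:
  series:
    - [0, 0, -0.007, 0, 0, 0]
    - [0, 0, 0, 0, 0, 0]
    - [0, 0, 0, 0, 0, 0]

```text
t: 7.28
ee_pos: [0.55, 0.0678, 0.2117]
eef_rot: [0.263, 3.13, 0.0]
wrist_force: [0.1, 0.6, 2.7]
grip_width: 0.098
grasp_force: 98.0
```

step_arm:
  series:
    - [-0.004, 0.001, 0, 0, 0, 0]
    - [-0.003, 0, 0, 0, 0, 0]
    - [0, 0, 0, 0, 0, 0]
    - [0, 0, 0, 0, 0, 0]

```text
t: 7.62
ee_pos: [0.5468, 0.0682, 0.2116]
eef_rot: [-0.263, -3.13, -0.0]
wrist_force: [-0.3, 1.1, 3.4]
grip_width: 0.103
grasp_force: 98.0
```

step_arm:
  series:
    - [-0.002, 0, 0, 0, 0, 0]
    - [0, 0, 0, 0, 0, 0]
    - [0, 0, 0, 0, 0, 0]

```text
t: 7.87
ee_pos: [0.5459, 0.0681, 0.2114]
eef_rot: [-0.263, -3.13, 0.0]
wrist_force: [-0.1, 0.3, 2.6]
grip_width: 0.101
grasp_force: 98.0
```

step_arm:
  series:
    - [-0.001, 0, 0, 0, 0, 0]
    - [0, 0, 0, 0, 0, 0]
    - [0, 0, 0, 0, 0, 0]

```text
t: 8.12
ee_pos: [0.5457, 0.0681, 0.2115]
eef_rot: [-0.263, -3.13, 0.0]
wrist_force: [0.6, -0.2, 2.0]
grip_width: 0.104
grasp_force: 98.0
```

step_arm:
  series:
    - [-0.0015, 0, 0, 0, 0, 0]
    - [0, 0, 0, 0, 0, 0]
    - [0, 0, 0, 0, 0, 0]

```text
t: 8.37
ee_pos: [0.5454, 0.0681, 0.2116]
eef_rot: [0.263, 3.13, 0.0]
wrist_force: [2.3, 0.0, 1.1]
grip_width: 0.102
grasp_force: 97.9
```

step_arm:
  series:
    - [-0.001, 0, 0, 0, 0, 0]
    - [0, 0, 0, 0, 0, 0]
    - [0, 0, 0, 0, 0, 0]

```text
t: 8.62
ee_pos: [0.5452, 0.0682, 0.2116]
eef_rot: [0.263, 3.129, 0.0]
wrist_force: [4.2, -0.7, 0.3]
grip_width: 0.101
grasp_force: 97.9
```

step_arm:
  series:
    - [0.002, 0, 0, 0, 0, 0]
    - [0, 0, -0.01, 0, 0, 0]
    - [0, 0, -0.01, 0, 0, 0]
    - [0, 0, 0, 0, 0, 0]
    - [0, 0, 0, 0, 0, 0]

```text
t: 9.03
ee_pos: [0.5453, 0.0681, 0.2027]
eef_rot: [-0.263, -3.129, 0.0]
wrist_force: [4.1, -0.2, -1.4]
grip_width: 0.107
grasp_force: 97.8
```

step_arm:
  series:
    - [0, 0, -0.01, 0, 0, 0]
    - [0, 0, -0.01, 0, 0, 0]
    - [0, 0, 0, 0, 0, 0]
    - [0, 0, 0, 0, 0, 0]

```text
t: 9.37
ee_pos: [0.5453, 0.0682, 0.1944]
eef_rot: [-0.264, -3.129, 0.0]
wrist_force: [4.9, -0.0, -3.8]
grip_width: 0.105
grasp_force: 97.4
```

step_arm:
  series:
    - [0.002, 0, 0, 0, 0, 0]
    - [0, 0, 0, 0, 0, 0]
    - [0, 0, 0, 0, 0, 0]

```text
t: 9.62
ee_pos: [0.5456, 0.0681, 0.1949]
eef_rot: [-0.263, -3.128, 0.001]
wrist_force: [-0.4, -0.7, 0.1]
grip_width: 0.104
grasp_force: 97.6
```

```bash
python3 st.py; python3 - <<'E'
from h import *
o=[]
for n in("side","scene"):
    im,ci=snap(n);u,v=proj(ci,(.6,.06,.13));c=im[int(v)-35:int(v)+35,int(u)-28:int(u)+28];o.append(cv2.resize(c,None,fx=7,fy=7,interpolation=cv2.INTER_CUBIC))
cv2.imwrite("pics/mid.png",cv2.convertScaleAbs(np.hstack(o)[...,::-1],alpha=1.3))
E
```

```text
9.6167 pos [0.5456 0.0681 0.1949] ydeg 80.38 z [-2.3e-03 -3.0e-04 -1.0e+00] F [-0.4 -0.7  0.1] 0.10445792688154366 97.55343317985535 grasp [0.5455 0.0681 0.141 ]
```

View pics/mid.png

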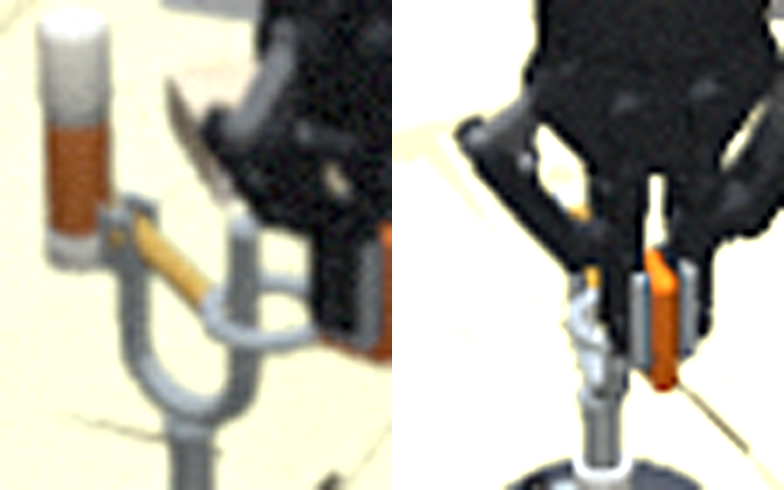

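The ring is round the nose and its far wire is pressing the gate down (side crop: gate from (140,225) to (208,295)). I'll carry on down.

step_arm:
  series:
    - [0, 0, -0.01, 0, 0, 0]
    - [0, 0, -0.01, 0, 0, 0]
    - [0, 0, 0, 0, 0, 0]
    - [0, 0, 0, 0, 0, 0]

```text
t: 10.05
ee_pos: [0.5462, 0.0681, 0.1871]
eef_rot: [-0.263, -3.13, 0.0]
wrist_force: [-0.6, -0.1, 0.7]
grip_width: 0.101
grasp_force: 97.9
```

step_arm:
  series:
    - [0, 0, -0.01, 0, 0, 0]
    - [0, 0, -0.01, 0, 0, 0]
    - [0, 0, 0, 0, 0, 0]
    - [0, 0, 0, 0, 0, 0]

```text
t: 10.38
ee_pos: [0.5461, 0.0681, 0.1791]
eef_rot: [-0.263, -3.13, 0.001]
wrist_force: [0.3, 0.5, -1.4]
grip_width: 0.106
grasp_force: 97.9
```

```bash
python3 st.py
```

```text
10.3833 pos [0.5461 0.0681 0.1791] ydeg 80.38 z [-8.e-04 -3.e-04 -1.e+00] F [ 0.3  0.5 -1.4] 0.10567003439738405 97.92609930038452 grasp [0.5461 0.068  0.1252]
```

```bash
cat > gate.py <<'E'
from h import *
import pickle
def brass(im):
    q=im[180:205,252:275];h=cv2.cvtColor(q,cv2.COLOR_RGB2HSV)
    m=(h[...,0]>14)&(h[...,0]<28)&(h[...,1]>115)
    p=np.argwhere(m); c=np.cov(p.T); w,v=np.linalg.eigh(c);a=v[:,1]*np.sign(v[1,1])
    return len(p),(p.mean(0)+[180,252]).round(1),np.degrees(np.arctan2(a[0],a[1])).round(1),(p.min(0)+[180,252]),(p.max(0)+[180,252])
d=pickle.load(open("d0.pkl","rb"));print("start",brass(d["side"][0]))
im,_=snap("side");print("now",brass(im));pickle.dump(im,open("now.pkl","wb"))
E
python3 gate.py
```

```text
start (33, array([191.8, 261.7]), np.float64(23.7), array([185, 252]), array([194, 268]))
now (33, array([192. , 261.7]), np.float64(17.5), array([189, 253]), array([194, 268]))
```

The gate is shut again: its brass blob matches the start. Next comes the tug. I'll rise to just below the gate, then load it in small steps.

step_arm:
  series:
    - [0.001, 0, 0.01, 0, 0, 0]
    - [0, 0, 0.015, 0, 0, 0]
    - [0, 0, 0.015, 0, 0, 0]
    - [0, 0, 0, 0, 0, 0]
    - [0, 0, 0, 0, 0, 0]

```text
t: 10.85
ee_pos: [0.5471, 0.0683, 0.1964]
eef_rot: [0.263, 3.129, 0.001]
wrist_force: [-0.2, 0.4, -0.4]
grip_width: 0.103
grasp_force: 97.9
```

step_arm:
  series:
    - [0, 0, 0.004, 0, 0, 0]
    - [0, 0, 0, 0, 0, 0]
    - [0, 0, 0, 0, 0, 0]

```text
t: 11.1
ee_pos: [0.5466, 0.0681, 0.197]
eef_rot: [-0.263, -3.13, 0.0]
wrist_force: [0.9, -0.9, -1.0]
grip_width: 0.103
grasp_force: 97.9
```

step_arm:
  series:
    - [0, 0, 0.003, 0, 0, 0]
    - [0, 0, 0, 0, 0, 0]
    - [0, 0, 0, 0, 0, 0]

```text
t: 11.35
ee_pos: [0.5467, 0.0681, 0.1983]
eef_rot: [-0.263, -3.131, 0.0]
wrist_force: [0.1, 0.3, -0.4]
grip_width: 0.102
grasp_force: 97.9
```

step_arm:
  series:
    - [0, 0, 0.002, 0, 0, 0]
    - [0, 0, 0, 0, 0, 0]
    - [0, 0, 0, 0, 0, 0]

```text
t: 11.6
ee_pos: [0.5467, 0.0682, 0.1991]
eef_rot: [0.263, 3.13, 0.0]
wrist_force: [-0.2, 0.5, -1.1]
grip_width: 0.102
grasp_force: 97.9
```

step_arm:
  series:
    - [0, 0, 0.002, 0, 0, 0]
    - [0, 0, 0, 0, 0, 0]
    - [0, 0, 0, 0, 0, 0]

```text
t: 11.85
ee_pos: [0.5468, 0.0682, 0.2]
eef_rot: [0.263, 3.13, 0.0]
wrist_force: [0.3, -0.7, -0.7]
grip_width: 0.101
grasp_force: 97.9
```

step_arm:
  series:
    - [0, 0, 0.002, 0, 0, 0]
    - [0, 0, 0, 0, 0, 0]
    - [0, 0, 0, 0, 0, 0]

```text
t: 12.1
ee_pos: [0.5466, 0.0681, 0.2006]
eef_rot: [-0.263, -3.13, 0.0]
wrist_force: [-0.3, 0.4, -1.2]
grip_width: 0.1
grasp_force: 97.9
```

step_arm:
  series:
    - [0, 0, 0.002, 0, 0, 0]
    - [0, 0, 0, 0, 0, 0]
    - [0, 0, 0, 0, 0, 0]

```text
t: 12.35
ee_pos: [0.5466, 0.0681, 0.2011]
eef_rot: [-0.263, -3.13, 0.0]
wrist_force: [0.3, 0.7, -2.9]
grip_width: 0.101
grasp_force: 97.4
```

step_arm:
  series:
    - [0, 0, 0.002, 0, 0, 0]
    - [0, 0, 0, 0, 0, 0]
    - [0, 0, 0, 0, 0, 0]

```text
t: 12.6
ee_pos: [0.5463, 0.0681, 0.2016]
eef_rot: [-0.264, -3.129, 0.0]
wrist_force: [0.7, 0.1, -7.6]
grip_width: 0.1
grasp_force: 97.2
```

```bash
python3 gate.py
```

```text
start (33, array([191.8, 261.7]), np.float64(23.7), array([185, 252]), array([194, 268]))
now (34, array([191.7, 261.4]), np.float64(18.1), array([186, 252]), array([194, 268]))
```

The gate is holding at about 7.5 N. I'll go up to 10 N and hold.

step_arm:
  series:
    - [0, 0, 0.001, 0, 0, 0]
    - [0, 0, 0, 0, 0, 0]
    - [0, 0, 0, 0, 0, 0]

```text
t: 12.9
ee_pos: [0.5463, 0.0681, 0.202]
eef_rot: [-0.263, -3.129, 0.0]
wrist_force: [2.9, -0.4, -10.9]
grip_width: 0.099
grasp_force: 97.1
```

step_arm:
  series:
    - [0, 0, 0, 0, 0, 0]
    - [0, 0, 0, 0, 0, 0]
    - [0, 0, 0, 0, 0, 0]
    - [0, 0, 0, 0, 0, 0]

```text
t: 13.23
ee_pos: [0.5463, 0.0681, 0.2021]
eef_rot: [-0.263, -3.129, 0.0]
wrist_force: [2.5, -1.2, -13.7]
grip_width: 0.1
grasp_force: 97.1
```

step_arm:
  series:
    - [0, 0, 0, 0, 0, 0]
    - [0, 0, 0, 0, 0, 0]
    - [0, 0, 0, 0, 0, 0]
    - [0, 0, 0, 0, 0, 0]

```text
t: 13.57
ee_pos: [0.5464, 0.0681, 0.2023]
eef_rot: [-0.263, -3.129, 0.0]
wrist_force: [2.8, -0.4, -15.0]
grip_width: 0.105
grasp_force: 97.1
```

The force is creeping up, so I'll ease back to about 10 N and hold briefly.

step_arm:
  series:
    - [0, 0, -0.0025, 0, 0, 0]
    - [0, 0, 0, 0, 0, 0]

```text
t: 13.73
ee_pos: [0.5464, 0.0681, 0.202]
eef_rot: [-0.263, -3.13, 0.0]
wrist_force: [0.3, -0.4, -10.7]
grip_width: 0.099
grasp_force: 97.3
```

step_arm:
  series:
    - [0, 0, 0, 0, 0, 0]
    - [0, 0, 0, 0, 0, 0]

```text
t: 13.9
ee_pos: [0.5465, 0.0681, 0.2019]
eef_rot: [-0.263, -3.13, 0.0]
wrist_force: [-1.3, -0.9, -10.9]
grip_width: 0.1
grasp_force: 97.3
```

step_arm:
  series:
    - [0, 0, 0, 0, 0, 0]
    - [0, 0, 0, 0, 0, 0]

```text
t: 14.07
ee_pos: [0.5465, 0.0681, 0.2019]
eef_rot: [-0.263, -3.13, 0.0]
wrist_force: [-1.7, 0.0, -9.3]
grip_width: 0.103
grasp_force: 97.3
```

step_arm:
  series:
    - [0, 0, 0, 0, 0, 0]
    - [0, 0, -0.01, 0, 0, 0]
    - [0, 0, -0.02, 0, 0, 0]
    - [0, 0, -0.02, 0, 0, 0]
    - [0, 0, -0.012, 0, 0, 0]

```text
t: 14.48
ee_pos: [0.5473, 0.0682, 0.1768]
eef_rot: [0.263, 3.129, 0.001]
wrist_force: [-0.3, -0.2, -1.5]
grip_width: 0.103
grasp_force: 98.6
```

step_arm:
  series:
    - [0, 0, 0, 0, 0, 0]
    - [0, 0, 0, 0, 0, 0]
    - [0, 0, 0, 0, 0, 0]

```text
t: 14.73
ee_pos: [0.5471, 0.0682, 0.1773]
eef_rot: [0.263, 3.13, 0.0]
wrist_force: [0.7, -1.2, -0.6]
grip_width: 0.099
grasp_force: 98.7
```

step_arm:
  series:
    - [0, 0, 0, 0, 0, 0]
    - [0, 0, 0, 0, 0, 0]
    - [0, 0, 0, 0, 0, 0]
    - [0, 0, 0, 0, 0, 0]
    - [0, 0, 0, 0, 0, 0]
  grip: 0.6
  newtons: 20

```text
t: 15.15
ee_pos: [0.5468, 0.0681, 0.1771]
eef_rot: [0.263, 3.13, 0.0]
wrist_force: [-0.3, -0.2, -0.2]
grip_width: 0.6
grasp_force: 0.0
```

step_arm:
  series:
    - [0, 0, 0, 0, 0, 0]
    - [0, 0, 0, 0, 0, 0]
    - [0, 0, 0, 0, 0, 0]
    - [0, 0, 0, 0, 0, 0]

```text
t: 15.48
ee_pos: [0.5467, 0.0681, 0.1769]
eef_rot: [-0.263, -3.13, 0.0]
wrist_force: [-0.7, 0.3, 0.6]
grip_width: 0.599
grasp_force: 0.0
```

Released. Now I'll back off in -x and then up.

step_arm:
  series:
    - [-0.01, 0, 0.01, 0, 0, 0]
    - [-0.03, 0, 0.03, 0, 0, 0]
    - [-0.04, 0, 0.05, 0, 0, 0]
    - [-0.04, 0, 0.08, 0, 0, 0]
    - [-0.03, 0, 0.08, 0, 0, 0]

```text
t: 15.9
ee_pos: [0.4849, 0.0678, 0.2777]
eef_rot: [-0.263, -3.129, 0.002]
wrist_force: [1.7, 1.2, 0.6]
grip_width: 0.599
grasp_force: 0.0
```

step_arm:
  series:
    - [-0.03, 0, 0.06, 0, 0, 0]
    - [0, 0, 0, 0, 0, 0]
    - [0, 0, 0, 0, 0, 0]
    - [0, 0, 0, 0, 0, 0]
    - [0, 0, 0, 0, 0, 0]

```text
t: 16.32
ee_pos: [0.4744, 0.068, 0.2998]
eef_rot: [-0.263, -3.128, 0.001]
wrist_force: [0.2, -0.1, 0.8]
grip_width: 0.603
grasp_force: 0.0
```

```bash
python3 st.py; python3 - <<'E'
from h import *
o=[]
for n in("side","scene"):
    im,ci=snap(n);u,v=proj(ci,(.59,.06,.11));c=im[int(v)-35:int(v)+35,int(u)-28:int(u)+28];o.append(cv2.resize(c,None,fx=7,fy=7,interpolation=cv2.INTER_CUBIC))
cv2.imwrite("pics/end.png",cv2.convertScaleAbs(np.hstack(o)[...,::-1],alpha=1.3))
E
```

```text
16.3167 pos [0.4744 0.068  0.2998] ydeg 80.38 z [-2.2e-03 -6.0e-04 -1.0e+00] F [ 0.2 -0.1  0.8] 0.6033892766100427 0.0 grasp [0.4742 0.068  0.2459]
```

View pics/end.png

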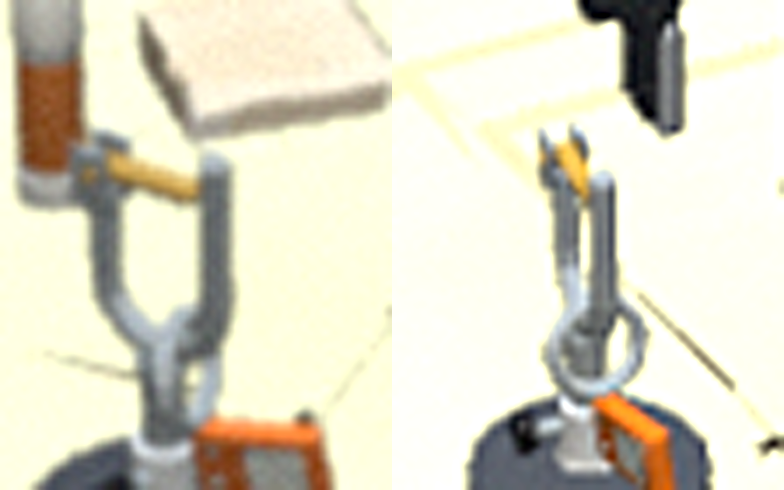

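The ring hangs in the bend of the U with the tag down (side crop (265,450)), the gate is shut above it and the gripper is clear. I'm handing the job in.

step_arm:
  series:
    - [0, 0, 0, 0, 0, 0]
    - [0, 0, 0, 0, 0, 0]
    - [0, 0, 0, 0, 0, 0]
    - [0, 0, 0, 0, 0, 0]
    - [0, 0, 0, 0, 0, 0]

```text
t: 16.83
ee_pos: [0.4747, 0.0681, 0.3008]
eef_rot: [-0.263, -3.13, 0.0]
wrist_force: [-0.0, -0.6, 0.4]
grip_width: 0.597
grasp_force: 0.0
```

```bash
python3 -c "
from rig import ctrl
print(ctrl.finish_job())"
```

```text
the job is handed in; nothing more can be done
None
```

The ring is through the gate and hangs in the hook with the gate shut above it; the upward tug held for over 0.5 s at about 10 N (it crept to 15 N before I eased it back), and the job was handed in at about 17 s with the gripper clear.

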